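# Clamp a control module to the ratchet click

### The arm

A 6-joint arm with a two-finger parallel gripper is mounted at the origin on the work surface. World frame = base frame: x ahead of the robot, y to its left, z up, the work surface at z = 0. Lengths are in m, angles in rad, forces in N, time in s.
With the tool pointing down it reaches from about 0.35 to 0.775 m from the base axis. Payload 7.3 kg.
Tool frame: the origin (TCP) lies at the very end of the fingers, on their centre line; the grasp point (between the pads) lies 19 mm behind it; z points along the fingers, y is the direction in which the jaws open and shut (so a half turn about z gives the same grasp; the last joint's range is limited). The gripper opens to 92 mm and grips with 3 to 60 N. Pads are 19 mm wide; open, the fingers measure 130 mm over their backs; the gripper's body (75 mm by 190 mm) begins 47 mm behind the grasp point.
Start: joints at [1.142, 0.342, 1.524, -0, 1.275, -0.146], TCP at [0.146, 0.504, 0.227] pointing down, gripper open.
Joint ranges: [-2.53, 2.53], [-0.77, 2.02], [0.04, 2.7], [-1, 4.14], [0.28, 2.66], [-3.11, 3.11]. Speed limits (rad/s): [2.57, 2.57, 3.14, 3.14, 3.14, 3.14].

### API

Orientations are given as [roll, pitch, yaw] about the fixed x, y, z axes, in that order (R = Rz(yaw) Ry(pitch) Rx(roll)).
In Python, from cell import observe, read_camera, camera_info, hand_in gives the robot as it stands.
- The arm moves only by the tool jog_arm, never from a script. Its argument "rows" is one flat list of numbers, 5 for each row, row after row: the finger opening in mm, from 0 to 91.8, then the shift along the tool's x, y, z in mm, then the turn about the tool's z in degrees. In form: [gripper, tx, ty, tz, roll, gripper, tx, ty, tz, roll, ...]. A call has 1 to 20 rows; each row shifts and turns the commanded pose from where the row before left it, along the tool's axes as they then stand; what a row does not reach is not made up. A row lasts 1/10 s, in which the tool goes at most 50 mm and 8.59 degrees, less where a joint would pass 70% of its speed; a pose out of reach is approached as far as the arm can. A call with a gripper value outside its range is refused whole. The fingers move at their own pace and stop on an object; "grip_force" is the grip in N (left out, the last holds). Time passes only in rows, so rows that do not move let the fingers close. It gives the time, the measured TCP pose, the force and the opening at its end, in the units of the state.
- observe(): the state, without advancing time (a new reading comes with each control period).
- read_camera(name): name is "side" or "top" or "wrist"; returns (picture, depth): 480x640x3 uint8, red, green, blue; 480x640 float32, m along the optical axis (not along the pixel's ray), 0 where there is no reading.
- camera_info(name): a dict with "fx", "fy", "cx", "cy" (pixels), "distortion" ([k1, k2, p1, p2, k3] as OpenCV has them; the pictures are not rectified), "extrinsics" (4x4, takes a point from camera to world coordinates); the wrist camera has in their place "tool_from_camera" (4x4, takes a point from camera to tool coordinates, whose origin is the TCP and whose axes are the flange's). Camera axes: x right, y up, looking along -z (the intrinsics and any distortion apply to the point x, -y, -z); pixel columns grow to the right and rows downward; lengths in m; the calibration is good to about 2 mm. A picture is of the moment at which its call begins: read the wrist's pose just before it. camera_info takes no time and is no camera call.
- hand_in(): hands the job in, once; it reports no verdict.
The state is a dict: "time": time; "qpos": joint angles; "qvel": joint speeds; "joint_efforts": joint torques, N m; "tool_pos": TCP position; "tool_rot": TCP orientation; "contact_force": force on the tool from outside, world axes, zero at the start; "torque": the same for the moment, N m; "opening": finger opening in m.
Only numpy, scipy, OpenCV 4.12 (cv2) and the standard library are available. Lean on these libraries where they do the work, as an engineer would, in place of code of your own. Each camera call takes 0.05 s, during which the arm holds its last target. There are 200 camera calls.

### The job

Slide the aluminium control module gently along the bed of the clamp until it is fully home against the end stop, without ramming it. Then turn the clamp's ratchet knob clockwise (seen from above) until it slips and clicks; stop after one click, three at the most, and let go. Leave everything else on the bench where it is.

Things in the scene. Friction and masses are not known exactly. Their poses are not given: they have to be found in the camera images.
- clamp: Bench clamp fixed to the table. Origin on the table under the vertical screw axis; +x runs from the open mouth (robot's side) to the end stop. Steel base 250 x 130 mm, x=-165 to +85 mm; its top, the bed, is at z=12 mm. Two 10 mm high guide rails on the bed, x=-62 to +38 mm, inner faces 64 mm apart. A column behind the stop bears an overhanging arm 44 mm wide, x=-22 to +80, z=60 to 78 mm
- stop_face (a point): centre of the face of the clamp's rubber end stop (50 mm wide, 26 mm high); at x=+35 mm in the clamp's frame, 27 mm above the table
- knob_axis (a point): point on the screw axis (clamp x=y=0), fixed to the clamp, 112 mm above the table: about mid-height of the knob's grip
- knob: Black knurled ratchet knob on the screw axis. Origin on the axis, 95 mm below the grip's lower edge. Grip: cylinder 34 mm in diameter and 34 mm high, takes any yaw (regrasp to turn further), z=95 to 129 mm, up to 4 mm lower when tightened. Under it a 43 mm skirt, then a 52 mm steel collar that turns with the screw; white ticks on skirt and collar line up until the ratchet slips
- knob_top (a point): centre of the knob's top. Clockwise from above tightens. It first runs freely (under 0.1 Nm) for 1.9 to 3.1 rad, never the same; then the screw is at its end and the torque climbs to 0.3 to 0.5 Nm (20 to 30 N at the grip's rim) until the ratchet slips: it falls at once to about zero or below as the knob snaps over (one click) and climbs again, every 0.63 rad. Turned back it unscrews
- foot: Round rubber pressure foot, 22 mm in diameter, under the arm on the screw axis; its underside is 44.6 mm above its origin. Clear of the module by 1 to 3 mm at first; its spring presses the module with about 8 to 12 N when the screw is fully down
- module: Control module on the bed, its rear between the rails. Origin on its underside at mid-length; x points to its rear. Aluminium housing 125 mm long (x=-50 to +75), 60 wide, 30 high; black connector in front, 25 long (x=-75 to -50), 44 wide, 28 high. Home: rear face on the stop, so origin at x=-40 mm in the clamp's frame; starts 20 to 50 mm short of it. 0.3 to 0.5 kg; sliding it takes 2 to 5 N
- module_grip (a point): middle of the black connector, 14 mm above the bed, 62.5 mm in front of the module's origin; can be gripped from above by its two sides (44 mm apart), or pushed on its flat front face, 12.5 mm further forward
- spare: bystander: smaller aluminium module, 90 x 55 x 30 mm, beside the clamp
- driver: bystander: screwdriver, 170 mm, beside the clamp
- board: bystander: green circuit board, 200 x 120 x 18 mm
- relay: bystander: black relay block, 90 x 110 x 32 mm
- jar: bystander: clear jar with a black cap, 56 mm diameter, 75 mm high
- plug: bystander: small black cable plug housing, 50 x 34 x 20 mm, beside the clamp
There are look-alikes about, which are no part of the job. Leave any pink or red look-alike of the module alone.

How it is judged:
On the way, in this order (a step that is already met when the one before it is completed fails the run):
1. the module is home, its rear within 2 mm of the end stop (x of module in the frame of clamp above -0.042 m), for 0.2 s.
2. the foot clamps the module and the ratchet has slipped by at least one click (contact force between foot and module above 5 N and horizontal distance between knob_c2 and spindle_c1 above 0.0087 m), for 0.2 s.
At the end, for the whole second after the job is handed in: The module lies flat in the guides with its rear within 2 mm of the end stop, the foot presses it with more than 5 N, the knob has slipped on the screw by at least one click and not to a fourth (0.35 to 2.3 rad between the two white ticks), and everything is at rest (all of step 2 and x of module in the frame of clamp above -0.042 m and angle between the x axis of module and the x axis of clamp, either way round below 0.06 rad and angle between module's own z axis and vertical below 0.04 rad and horizontal distance between knob_c2 and spindle_c1 below 0.0391 m and angular speed of knob below 0.1 rad/s and linear speed of module below 0.01 m/s); the robot touches nothing.
It fails at once if the module is rammed against the end stop with more than 40 N (contact force between module and clamp_c1 above 40 N).
It fails at once if the ratchet is run on to a fourth click (past 2.3 rad of slip) (horizontal distance between knob_c2 and spindle_c1 above 0.0391 m).
It fails at once if a bystander is moved by more than 30 mm (distance of any of spare, driver, board, plug, relay, jar from where it was at the start of the episode above 0.03 m).
It also fails if it takes over 72 s, if anything falls off the work surface, if the arm or the gripper's body presses on something with over 40 N, if the wrist force passes 120 N, or if a joint passes its speed limit or range.

## Working session

There is one attempt and no reset: what is moved stays moved. The work goes in short steps, Python scripts to look and compute and a tool call to move; the robot and the scene stay as the last step left them, time stands still between calls to the robot, and variables do not carry over. Pictures are saved under pics/ and viewed, about 8 in all and at most 12, crops included, and the job is handed in when it is done.

Besides the shell and the picture viewer there is one more tool, called as name(argument=value, ...), one argument or row to a line, values as JSON. jog_arm: Moves the arm, as the interface text tells. Its arguments: {"type":"object","properties":{"rows":{"type":"array","items":{"type":"number"}},"grip_force":{"type":"number"}},"required":["rows"]}

```bash
mkdir -p pics; cat > h.py <<'E'
import numpy as np, cv2
from cell import observe, read_camera, camera_info, hand_in
from scipy.spatial.transform import Rotation as R
def cam(name):
    i=camera_info(name)
    K=np.array([[i["fx"],0,i["cx"]],[0,i["fy"],i["cy"]],[0,0,1.]]);d=np.array(i["distortion"])
    if "extrinsics" in i: T=np.array(i["extrinsics"])
    else:
        s=observe();T=np.eye(4);T[:3,:3]=R.from_euler('xyz',s["tool_rot"]).as_matrix();T[:3,3]=s["tool_pos"];T=T@np.array(i["tool_from_camera"])
    return K,d,T
def onplane(c,uv,z):
    K,d,T=c
    p=cv2.undistortPoints(np.array(uv,float).reshape(-1,1,2),K,d).reshape(-1,2)
    r=np.c_[p[:,0],-p[:,1],-np.ones(len(p))]@T[:3,:3].T
    return T[:3,3]+r*((z-T[2,3])/r[:,2])[:,None]
def proj(c,P):
    K,d,T=c
    q=(np.atleast_2d(P)-T[:3,3])@T[:3,:3]; q=q*[1,-1,-1]
    return cv2.projectPoints(q,np.zeros(3),np.zeros(3),K,d)[0].reshape(-1,2)
def save(name,fn):
    im,de=read_camera(name); cv2.imwrite('pics/'+fn+'.png',im[:,:,::-1]); np.save('pics/'+fn+'.npy',de); return im,de
E
python3 - <<'E'
from h import *
for n in("top","side"):
    save(n,n+"0"); c=cam(n); print(n,c[2].round(3).tolist(),c[0][0,0])
print(observe())
E
```

```text
top [[0.022, 0.987, -0.16, 0.359], [-1.0, 0.022, 0.003, -0.009], [0.006, 0.16, 0.987, 1.143], [0.0, 0.0, 0.0, 1.0]] 472.24768325663246
side [[0.989, 0.122, -0.088, 0.397], [-0.15, 0.752, -0.642, -0.766], [-0.012, 0.648, 0.762, 0.993], [0.0, 0.0, 0.0, 1.0]] 524.6662736394294
{'time': 0.1, 'qpos': array([ 1.14199249e+00,  3.42658346e-01,  1.52492609e+00,  4.72945166e-06,
        1.27537215e+00, -1.46000200e-01]), 'qvel': array([ 0.00055312, -0.0020506 , -0.00292113,  0.00113426,  0.0022386 ,
       -0.00048707]), 'joint_efforts': array([ 3.90325542e-03, -4.31999409e+01, -2.44703901e+01,  7.21819396e-02,
        5.24587242e-02, -6.45340788e-05]), 'tool_pos': array([0.14632819, 0.50382412, 0.22611009]), 'tool_rot': array([-3.14024389e+00, -2.02902244e-04,  2.85878750e+00]), 'contact_force': array([0.08598661, 0.61153312, 1.18184168]), 'torque': array([ 0.01573279, -0.01159505, -0.04404836]), 'opening': 0.09193765660955586}
```

View pics/top0.png

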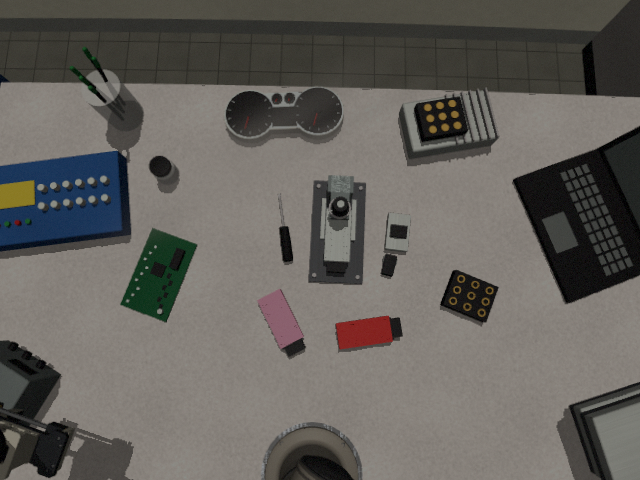

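View pics/side0.png

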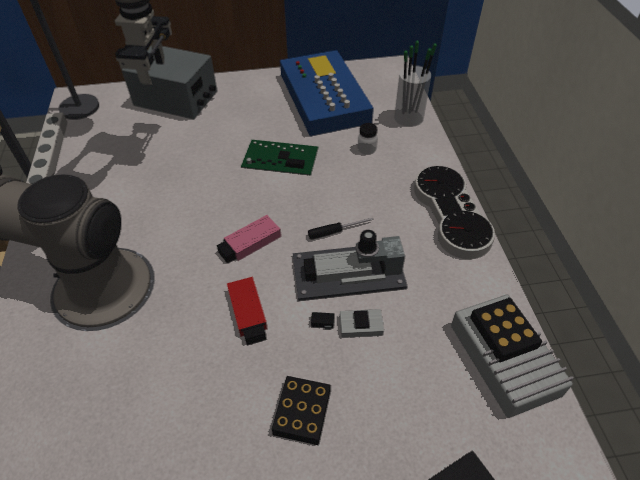

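The top view shows the clamp at columns 310–366 and rows 180–284, mouth towards the robot. The knob is at about (340,203) and the connector at (336,267). The pink and red look-alikes are at (280,320) and (368,332). The side view agrees.

```bash
python3 - <<'E'
from h import *
im=cv2.imread('pics/top0.png'); c=cam('top')
x0,y0,x1,y1=296,170,376,296
hsv=cv2.cvtColor(im,cv2.COLOR_BGR2HSV)
g=cv2.cvtColor(im,cv2.COLOR_BGR2GRAY)
m=np.zeros_like(g); m[y0:y1,x0:x1]=((g[y0:y1,x0:x1]<120)*255)
m=cv2.morphologyEx(m,cv2.MORPH_OPEN,np.ones((3,3)))
cs=max(cv2.findContours(m,0,2)[0],key=cv2.contourArea)
r=cv2.minAreaRect(cs);b=cv2.boxPoints(r);print(r,b.tolist());P=onplane(c,b,.012);print(P.round(4));print('ctr',P.mean(0),[np.linalg.norm(P[i]-P[i-1]) for i in range(4)])
print('knobtop',onplane(c,[[340,200]],.129),'conn',onplane(c,[[336,268]],.04))
cr=cv2.resize(im[y0:y1,x0:x1],None,fx=4.5,fy=4.5,interpolation=cv2.INTER_CUBIC)
s=cv2.imread('pics/side0.png')[220:310,280:420];s=cv2.resize(s,None,fx=3,fy=3,interpolation=cv2.INTER_CUBIC)
o=np.zeros((max(cr.shape[0],s.shape[0]),cr.shape[1]+s.shape[1],3),np.uint8);o[:cr.shape[0],:cr.shape[1]]=cr;o[:s.shape[0],cr.shape[1]:]=s;cv2.imwrite('pics/crop.png',o);print(o.shape)
E
```

```text
((337.3303527832031, 229.5633544921875), (54.74748611450195, 108.49610900878906), 2.726310968399048) [[307.4072570800781, 282.4479675292969], [312.5679016113281, 174.07467651367188], [367.2534484863281, 176.67874145507812], [362.0928039550781, 285.0520324707031]]
[[ 0.4384  0.0201  0.012 ]
 [ 0.7074  0.0144  0.012 ]
 [ 0.704  -0.1216  0.012 ]
 [ 0.4351 -0.1108  0.012 ]]
ctr [ 0.5712067 -0.049465   0.012    ] [np.float64(0.13097998791737886), np.float64(0.2690462822691151), np.float64(0.1360436226379989), np.float64(0.2691112030241375)]
knobtop [[ 0.61343639 -0.04995188  0.129     ]] conn [[ 0.47176244 -0.04673949  0.04      ]]
(567, 780, 3)
```

View pics/crop.png

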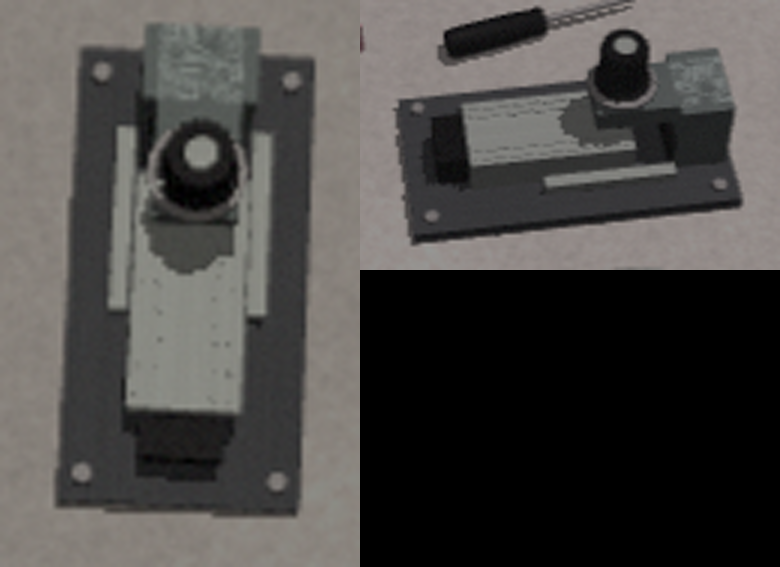

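The zoomed crop gives base corners at about (80,47), (315,58), (297,515) and (57,505). The knob cap is at (203,150), and the housing's front top edge runs from (127,408) to (241,412).

```bash
python3 - <<'E'
from h import *
c=cam('top')
f=lambda p,z:onplane(c,np.array(p)/4.5+[296,170],z)
B=f([(80,47),(315,58),(297,515),(57,505)],.012);print(B.round(4))
fr=(B[2]+B[3])/2;bk=(B[0]+B[1])/2
u=bk-fr;L=np.linalg.norm(u);u/=L;yaw=np.arctan2(u[1],u[0]);print('L',L,'yaw',yaw, 'W',np.linalg.norm(B[0]-B[1]))
o=(fr+bk)/2+u*.04;print('axis',o,'knob',f([(203,150)],.129))
H=f([(127,408),(241,412)],.042);print(H, 'mod x in clamp', ((H.mean(0)-o)@u)+.05)
s=observe();print(s['tool_pos'],s['tool_rot'])
sc=cam('side');print('side knob',onplane(sc,[[280+265/3,220+45/3]],.129))
print(camera_info('wrist')['tool_from_camera'])
E
```

```text
[[ 0.6911  0.011   0.012 ]
 [ 0.6879 -0.1185  0.012 ]
 [ 0.4365 -0.1106  0.012 ]
 [ 0.439   0.0171  0.012 ]]
L 0.2518341413465068 yaw -0.027779671995810613 W 0.12960487425758865
axis [ 0.60361536 -0.05136237  0.012     ] knob [[ 0.60594235 -0.05251742  0.129     ]]
[[ 0.48820418 -0.01874633  0.042     ]
 [ 0.48743698 -0.0782209   0.042     ]] mod x in clamp -0.06583007077045554
[0.14632819 0.50382412 0.22611009] [-3.14024389e+00 -2.02902244e-04  2.85878750e+00]
side knob [[ 0.60650533 -0.05235476  0.129     ]]
[[ 1.30413290e-05  9.52159030e-01  3.05602980e-01  8.48964888e-02]
 [ 9.99999964e-01 -9.40652956e-05  2.50402637e-04  1.85678428e-04]
 [ 2.67169767e-04  3.05602966e-01 -9.52158997e-01 -1.58552069e-01]
 [ 0.00000000e+00  0.00000000e+00  0.00000000e+00  1.00000000e+00]]
```

jog_arm(
  rows=[91.8,0,0,0,-7.35,91.8,0,0,0,-7.35,91.8,-17.5,-20.7,0,0,91.8,-17.5,-20.7,0,0,91.8,-17.5,-20.7,0,0,91.8,-17.5,-20.7,0,0,91.8,-17.5,-20.7,0,0,91.8,-17.5,-20.7,0,0,91.8,-17.5,-20.7,0,0,91.8,-17.5,-20.7,0,0,91.8,-17.5,-20.7,0,0,91.8,-17.5,-20.7,0,0,91.8,-17.5,-20.7,0,0,91.8,-17.5,-20.7,0,0],
  grip_force=20,
)

```text
time: 1.5
tool_pos: [0.3503, 0.2493, 0.2265]
tool_rot: [-3.141, -0.0, 3.115]
contact_force: [0.8, 0.9, 0.4]
opening: 0.0916
```

jog_arm(
  rows=[0,-7.3,-24.6,0,0,0,-7.3,-24.6,0,0,0,-7.3,-24.6,0,0,0,-7.3,-24.6,0,0,0,-7.3,-24.6,0,0,0,-7.3,-24.6,0,0,0,-7.3,-24.6,0,0,0,-7.3,-24.6,0,0,0,-7.3,-24.6,0,0,0,-7.3,-24.6,0,0,0,-7.3,-24.6,0,0,0,-7.3,-24.6,0,0,0,0,0,40,0,0,0,0,40,0,0,0,0,0,0],
)

```text
time: 3.0
tool_pos: [0.4264, -0.0463, 0.1428]
tool_rot: [3.139, -0.01, 3.115]
contact_force: [-0.4, -0.8, 0.1]
opening: 0.0007
```

```bash
python3 - <<'E'
from h import *
s=observe();print(s['tool_pos'],s['tool_rot'],s['qpos'][5],s['contact_force'])
c=cam('wrist');save('wrist','w1')
for n,P in dict(axis=[.605,-.052,.129],corner=[.439,.0171,.012],corner2=[.4365,-.1106,.012],front=[.464,-.048,.04],edge=[.4878,-.0187,.042],edge2=[.4878,-.0782,.042],tip=s['tool_pos']).items():print(n,proj(c,P))
E
```

```text
[ 0.42635465 -0.04633585  0.14284139] [ 3.13888389 -0.00971024  3.11467064] -1.8313801900272275 [-0.36544243 -0.81962745  0.11248557]
axis [[325.30620991 541.18398379]]
corner [[406.95444193 243.33050532]]
corner2 [[245.52158726 244.5893675 ]]
front [[325.51469823 289.41904681]]
edge [[365.18447246 318.27055145]]
edge2 [[286.49850574 320.24418379]]
tip [[326.28790868 308.87574197]]
```

View pics/w1.png

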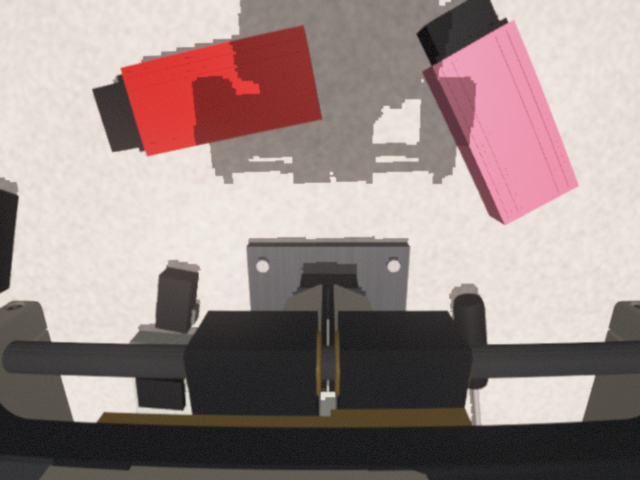

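The wrist view, with image-up towards the robot, shows the base front corners at (248,240) and (408,240), within 4 px of the prediction. The connector front is near (330,263), on the tool's centre line. The top-view pose holds, so I can descend in front of it.

jog_arm(
  rows=[0,0,0,30,0,0,0,0,30,0,0,0,0,30,0,0,0,0,20,0,0,0,0,9,0,0,0,-2,0,0,0,0,0,0,0],
)

```text
time: 3.75
tool_pos: [0.4309, -0.0495, 0.0291]
tool_rot: [-3.141, 0.002, 3.116]
contact_force: [0.6, 0.2, 0.1]
opening: 0.0004
```

```bash
python3 - <<'E'
from h import *
s=observe();print(s['tool_pos'],s['tool_rot'],s['qpos'][5],s['contact_force'])
im=cv2.imread('pics/w1.png');c=cam('wrist')
E
```

```text
[ 0.43093683 -0.04947977  0.02907042] [-3.14097977e+00  2.44756331e-03  3.11551020e+00] -1.8361882112586942 [0.5932659  0.18450479 0.14737469]
```

jog_arm(
  rows=[0,-4,0,2,0,0,-4,0,2,0,0,-4,0,1,0,0,-3,0,0,0,0,-2,0,0,0,0,0,0,0,0],
)

```text
time: 4.35
tool_pos: [0.447, -0.0495, 0.0227]
tool_rot: [3.142, 0.0, 3.115]
contact_force: [0.8, -0.2, 1.0]
opening: 0.0006
```

jog_arm(
  rows=[0,-1.5,0,0,0,0,-1.5,0,0,0,0,-1.5,0,0,0,0,-1.5,0,0,0,0,0,0,0,0],
)

```text
time: 4.85
tool_pos: [0.4528, -0.0496, 0.0227]
tool_rot: [3.141, 0.0, 3.115]
contact_force: [-0.7, -0.2, 1.1]
opening: 0.0003
```

jog_arm(
  rows=[0,-1.5,0,0,0,0,-1.5,0,0,0,0,-1.5,0,0,0,0,-1.5,0,0,0,0,-1.5,0,0,0],
)

```text
time: 5.35
tool_pos: [0.4583, -0.0494, 0.0225]
tool_rot: [3.141, -0.004, 3.116]
contact_force: [-6.1, 0.8, 5.6]
opening: 0.0003
```

jog_arm(
  rows=[0,-1.5,0,0,0,0,-1.5,0,0,0,0,-1.5,0,0,0,0,-1.5,0,0,0],
)

```text
time: 5.75
tool_pos: [0.4642, -0.0495, 0.0224]
tool_rot: [3.141, -0.004, 3.116]
contact_force: [-6.3, 0.1, 4.3]
opening: 0.0002
```

jog_arm(
  rows=[0,-1.5,0,0,0,0,-1.5,0,0,0,0,-1,0,0,0,0,-1,0,0,0],
)

```text
time: 6.15
tool_pos: [0.4692, -0.0497, 0.0225]
tool_rot: [3.141, -0.004, 3.116]
contact_force: [-6.3, -0.2, 5.9]
opening: 0.0008
```

jog_arm(
  rows=[0,-1,0,0,0,0,-1,0,0,0,0,-1,0,0,0,0,-1,0,0,0],
)

```text
time: 6.55
tool_pos: [0.4732, -0.0498, 0.0225]
tool_rot: [3.141, -0.004, 3.116]
contact_force: [-6.2, 1.2, 5.2]
opening: 0.0005
```

jog_arm(
  rows=[0,-1,0,0,0,0,-1,0,0,0,0,-1,0,0,0],
)

```text
time: 6.85
tool_pos: [0.4762, -0.0499, 0.0225]
tool_rot: [3.141, -0.004, 3.116]
contact_force: [-5.1, 0.3, 5.3]
opening: 0.0004
```

jog_arm(
  rows=[0,-0.6,0,0,0,0,-0.6,0,0,0,0,-0.6,0,0,0],
)

```text
time: 7.15
tool_pos: [0.478, -0.0499, 0.0225]
tool_rot: [3.141, -0.004, 3.116]
contact_force: [-6.3, 0.2, 3.6]
opening: 0.0005
```

jog_arm(
  rows=[0,-0.5,0,0,0,0,-0.5,0,0,0,0,0,0,0,0],
)

```text
time: 7.45
tool_pos: [0.4792, -0.05, 0.0225]
tool_rot: [3.141, -0.004, 3.116]
contact_force: [-5.3, 0.5, 4.3]
opening: 0.0004
```

jog_arm(
  rows=[0,-0.5,0,0,0,0,-0.5,0,0,0,0,0,0,0,0],
)

```text
time: 7.75
tool_pos: [0.4801, -0.05, 0.0224]
tool_rot: [3.141, -0.004, 3.116]
contact_force: [-6.8, 0.5, 4.4]
opening: 0.0002
```

jog_arm(
  rows=[0,-0.5,0,0,0,0,-0.5,0,0,0,0,0,0,0,0],
)

```text
time: 8.05
tool_pos: [0.4801, -0.05, 0.0224]
tool_rot: [3.141, -0.006, 3.116]
contact_force: [-9.2, -1.5, 7.5]
opening: 0.0007
```

jog_arm(
  rows=[0,-0.5,0,0,0,0,-0.5,0,0,0,0,0,0,0,0],
)

```text
time: 8.35
tool_pos: [0.4801, -0.0499, 0.0224]
tool_rot: [3.14, -0.008, 3.116]
contact_force: [-12.5, -1.3, 9.6]
opening: 0.0004
```

jog_arm(
  rows=[0,-0.5,0,0,0,0,-0.5,0,0,0,0,0,0,0,0],
)

```text
time: 8.65
tool_pos: [0.4801, -0.0499, 0.0224]
tool_rot: [3.14, -0.01, 3.116]
contact_force: [-16.4, -2.0, 14.2]
opening: 0.0004
```

The force climbed steadily to about 16 N with the TCP fixed at x=0.4801, which matches the predicted 0.480. The module is home, so I'll back off, rise and go over the knob.

jog_arm(
  rows=[0,3,0,0,0,0,8,0,0,0,0,14,0,0,0,0,0,0,-30,0,0,0,0,-40,0,60,0,0,-40,0,91.8,0,0,-40,0,91.8,0,0,-40,0,91.8,0,0,0,0],
)

```text
time: 9.55
tool_pos: [0.4627, -0.0506, 0.2179]
tool_rot: [-3.139, 0.011, 3.116]
contact_force: [-0.5, -0.7, -0.4]
opening: 0.0276
```

jog_arm(
  rows=[91.8,-25,0.3,0,0,91.8,-25,0.3,0,0,91.8,-25,0.3,0,0,91.8,-25,0.3,0,0,91.8,-25,0.3,0,0,91.8,-25,0.3,0,0,91.8,0,0,0,0,91.8,0,0,0,0],
)

```text
time: 10.35
tool_pos: [0.6094, -0.0519, 0.2113]
tool_rot: [3.141, -0.002, 3.116]
contact_force: [-0.1, 0.3, -0.1]
opening: 0.09
```

```bash
python3 - <<'E'
from h import *
s=observe();print(s['tool_pos'],s['tool_rot'],s['qpos'],s['torque'])
c=cam('wrist');save('wrist','w2');t=cam('top');im,_=save('top','t2')
print(proj(c,[.6055,-.0522,.129]),proj(c,[.6055,-.0522,.095]))
E
```

```text
[ 0.60942124 -0.05187605  0.21127594] [ 3.14112835e+00 -2.05543920e-03  3.11557278e+00] [-2.10200951e-01  5.15035755e-01  1.29206667e+00  8.22609149e-05
  1.33659594e+00 -1.75499610e+00] [ 0.05763797 -0.03296171 -0.01123068]
[[325.96296086 243.83154276]] [[326.12117669 229.27329604]]
```

View pics/w2.png

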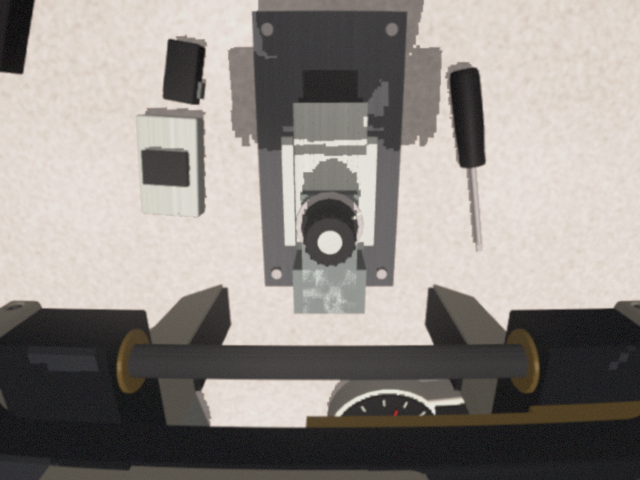

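The wrist view shows the knob cap centred at (330,242), 4 px right of the prediction. The module's front end is at rows 70–100, deep in the clamp, and the bystanders haven't moved.

```bash
python3 - <<'E'
from h import *
c=cam('wrist');p=onplane(c,[[330,242]],.129)[0];print(p)
# white cap centroid refine
im=cv2.imread('pics/w2.png');m=cv2.inRange(im[228:258,314:346],(150,)*3,(255,)*3);M=cv2.moments(m,True);uv=[314+M['m10']/M['m00'],228+M['m01']/M['m00']];p=onplane(c,[uv],.129)[0];print(uv,p,M['m00'])
s=observe();Rm=R.from_euler('xyz',s['tool_rot']).as_matrix();print('tool shift mm',(Rm.T@(np.array([p[0],p[1],.2])-s['tool_pos']))*1e3)
E
```

```text
[ 0.60425257 -0.04955634  0.129     ]
[329.45089285714283, 242.06696428571428] [ 0.60428948 -0.04991879  0.129     ] 448.0
tool shift mm [ 4.75123476  1.84815399 12.19005173]
```

jog_arm(
  rows=[91.8,4.3,1.2,0,0,91.8,0,0,0,-8.5,91.8,0,0,0,-8.5,91.8,0,0,0,-8.5,91.8,0,0,0,-8.5,91.8,0,0,0,-8.5,91.8,0,0,0,-8.5,91.8,0,0,0,-8.5,91.8,0,0,0,-8.5,91.8,0,0,30,0,91.8,0,0,30,0,91.8,0,0,20,0,91.8,0,0,0,0],
)

```text
time: 11.75
tool_pos: [0.6031, -0.0502, 0.1301]
tool_rot: [3.136, -0.001, -1.981]
contact_force: [0.6, -0.7, -0.6]
opening: 0.0917
```

```bash
python3 - <<'E'
from h import *
s=observe();print(s['tool_pos'],s['tool_rot'],s['qpos'][5],s['torque'],s['contact_force'])
Rm=R.from_euler('xyz',s['tool_rot']).as_matrix();print('tool shift mm',(Rm.T@(np.array([.605,-.0503,.1])-s['tool_pos']))*1e3)
E
```

```text
[ 0.60313423 -0.05019909  0.13010492] [ 3.13569134e+00 -1.10159758e-03 -1.98115017e+00] -2.9409423154674466 [0.05003918 0.13165937 0.01407325] [ 0.60946111 -0.73649443 -0.56041401]
tool shift mm [-0.68495138 -1.92875465 30.09332583]
```

jog_arm(
  rows=[91.8,-0.5,-1,20,0,91.8,0,0,10,0,60,0,0,0,0,34,0,0,0,0,25,0,0,0,0,25,0,0,0,0,25,0,0,0,0,25,0,0,0,0,25,0,0,0,0,25,0,0,0,0],
  grip_force=40,
)

```text
time: 12.75
tool_pos: [0.6065, -0.0504, 0.1027]
tool_rot: [3.141, 0.0, -1.981]
contact_force: [-2.6, 0.3, 3.9]
opening: 0.0336
```

jog_arm(
  rows=[25,0,0,0,8,25,0,0,0,8,25,0,0,0,8,25,0,0,0,8,25,0,0,0,0],
  grip_force=50,
)

```text
time: 13.25
tool_pos: [0.6064, -0.0505, 0.1022]
tool_rot: [3.141, -0.001, -2.541]
contact_force: [-1.1, 0.4, -1.8]
opening: 0.0331
```

```bash
cat > s.py <<'E'
from h import *
s=observe();print('q6',s['qpos'][5].round(3),'tq',s['torque'].round(3),'F',s['contact_force'].round(1),'p',s['tool_pos'].round(4),'yaw',s['tool_rot'][2].round(3),'j6',s['joint_efforts'][5].round(3))
E
python3 s.py
```

```text
q6 -2.381 tq [-0.005 -0.016  0.058] F [-1.1  0.4 -1.8] p [ 0.6064 -0.0505  0.1022] yaw -2.541 j6 1.494
```

jog_arm(
  rows=[25,0,0,0.1,8,25,0,0,0.1,8,25,0,0,0.1,8,25,0,0,0.1,8,25,0,0,0.1,8,25,0,0,0.1,8,25,0,0,0.1,8,25,0,0,0,0],
)

```text
time: 14.05
tool_pos: [0.6063, -0.0506, 0.1011]
tool_rot: [-3.141, -0.002, 2.769]
contact_force: [1.1, -1.4, -7.2]
opening: 0.0333
```

```bash
python3 s.py
```

```text
q6 -1.407 tq [-0.138 -0.113  0.076] F [ 1.1 -1.4 -7.2] p [ 0.6063 -0.0506  0.1011] yaw 2.769 j6 1.498
```

jog_arm(
  rows=[25,0,0,0.6,7,25,0,0,0.2,7,25,0,0,0.2,7,25,0,0,0,0],
)

```text
time: 14.45
tool_pos: [0.6063, -0.0507, 0.1006]
tool_rot: [-3.141, -0.001, 2.404]
contact_force: [-1.5, -1.4, -4.0]
opening: 0.033
```

```bash
python3 s.py
```

```text
q6 -1.043 tq [-0.214  0.194  0.056] F [-1.5 -1.4 -4. ] p [ 0.6063 -0.0507  0.1006] yaw 2.404 j6 1.299
```

jog_arm(
  rows=[25,0,0,0.1,5,25,0,0,0.1,5,25,0,0,0,0],
)

```text
time: 14.75
tool_pos: [0.6064, -0.0508, 0.1005]
tool_rot: [-3.141, -0.001, 2.231]
contact_force: [-1.0, -1.4, -4.5]
opening: 0.0334
```

```bash
python3 s.py
```

```text
q6 -0.869 tq [-0.345  0.249  0.149] F [-1.  -1.4 -4.5] p [ 0.6064 -0.0508  0.1005] yaw 2.231 j6 1.022
```

jog_arm(
  rows=[25,0,0,0.1,5,25,0,0,0.1,5,25,0,0,0,0],
)

```text
time: 15.05
tool_pos: [0.6064, -0.0512, 0.1005]
tool_rot: [-3.14, 0.0, 2.057]
contact_force: [-2.1, -4.2, -3.2]
opening: 0.0328
```

```bash
python3 s.py
```

```text
q6 -0.695 tq [-0.661  0.35   0.377] F [-2.1 -4.2 -3.2] p [ 0.6064 -0.0512  0.1005] yaw 2.057 j6 1.244
```

Torque is climbing (0.06, 0.15, then 0.38 Nm), so the free run is over. From here I take small steps.

jog_arm(
  rows=[25,0,0,0,3,25,0,0,0,3,25,0,0,0,0],
)

```text
time: 15.35
tool_pos: [0.6063, -0.0514, 0.1005]
tool_rot: [-3.14, 0.001, 1.953]
contact_force: [-2.5, -4.3, -3.4]
opening: 0.0334
```

```bash
python3 s.py
```

```text
q6 -0.591 tq [-0.768  0.392  0.455] F [-2.5 -4.3 -3.4] p [ 0.6063 -0.0514  0.1005] yaw 1.953 j6 0.951
```

jog_arm(
  rows=[25,0,0,0,3,25,0,0,0,3,25,0,0,0,0],
)

```text
time: 15.65
tool_pos: [0.6064, -0.0504, 0.1005]
tool_rot: [-3.141, -0.001, 1.846]
contact_force: [-1.7, -1.2, -3.4]
opening: 0.0328
```

```bash
python3 s.py
```

```text
q6 -0.485 tq [-0.371  0.589 -0.074] F [-1.7 -1.2 -3.4] p [ 0.6064 -0.0504  0.1005] yaw 1.846 j6 0.476
```

Torque fell from 0.455 to -0.07 Nm, which is the click signature. Now I let go, rise and check the ticks.

jog_arm(
  rows=[25,0,0,0,3,45,0,0,0,0,70,0,0,0,0,91.8,0,0,0,0,91.8,0,0,0,0,91.8,0,0,-25,0,91.8,0,0,-40,0,91.8,0,0,-40,0,91.8,0,0,0,0],
)

```text
time: 16.55
tool_pos: [0.6098, -0.051, 0.2122]
tool_rot: [3.13, 0.005, 1.79]
contact_force: [0.8, 0.3, -0.6]
opening: 0.09
```

```bash
python3 - <<'E'
from h import *
s=observe();print(s['tool_pos'],s['tool_rot'],s['contact_force'])
c=cam('wrist');im,_=save('wrist','w3')
u,v=proj(c,[.6055,-.0505,.11])[0].astype(int);print(u,v)
k=max(0,v-55),max(0,u-55)
cr=cv2.resize(im[k[0]:v+55,k[1]:u+55],None,fx=5,fy=5,interpolation=cv2.INTER_CUBIC)
cv2.imwrite('pics/w3c.png',np.clip(cr[:,:,::-1]*1.3,0,255).astype(np.uint8));print(cr.shape,k)
E
```

```text
[ 0.60984454 -0.05104568  0.21223173] [3.13038547 0.00478106 1.79016399] [ 0.84564716  0.3122461  -0.59849911]
322 236
(550, 550, 3) (np.int64(181), np.int64(267))
```

View pics/w3c.png

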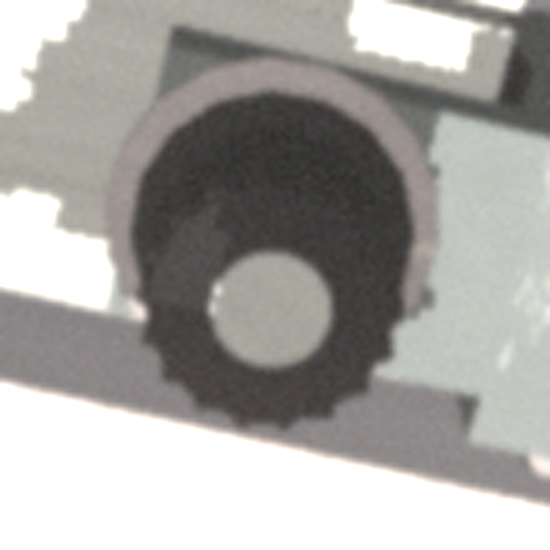

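The knob looks sound, but this side shows no ticks except a possible light spot at the left edge, (130,308). I'll look from the opposite side.

jog_arm(
  rows=[91.8,0,0,0,-8.2,91.8,0,0,0,-8.2,91.8,0,0,0,-8.2,91.8,0,0,0,-8.2,91.8,0,0,0,-8.2,91.8,0,0,0,-8.2,91.8,0,0,0,-8.2,91.8,0,0,0,-8.2,91.8,0,0,0,-8.2,91.8,0,0,0,-8.2,91.8,0,0,0,-8.2,91.8,0,0,0,-8.2,91.8,0,0,0,-8.2,91.8,0,0,0,-8.2,91.8,0,0,0,-8.2,91.8,0,0,0,-8.2,91.8,0,0,0,0,91.8,0,0,0,0],
)

```text
time: 18.4
tool_pos: [0.6064, -0.0505, 0.2047]
tool_rot: [3.14, -0.001, -2.208]
contact_force: [-0.1, -0.2, -0.2]
opening: 0.0919
```

```bash
python3 - <<'E'
from h import *
s=observe();print(s['tool_pos'],s['tool_rot'],s['contact_force'])
c=cam('wrist');im,_=save('wrist','w4')
u,v=proj(c,[.6055,-.0505,.10])[0].astype(int);print(u,v)
k=max(0,v-55),max(0,u-55)
cr=cv2.resize(im[k[0]:v+55,k[1]:u+55],None,fx=5,fy=5,interpolation=cv2.INTER_CUBIC)
cv2.imwrite('pics/w4c.png',cr[:,:,::-1]);print(cr.shape,k)
E
```

```text
[ 0.60643533 -0.0505124   0.20467376] [ 3.14008289e+00 -5.11442349e-04 -2.20793126e+00] [-0.14982909 -0.24614431 -0.22509208]
326 236
(550, 550, 3) (np.int64(181), np.int64(271))
```

View pics/w4c.png

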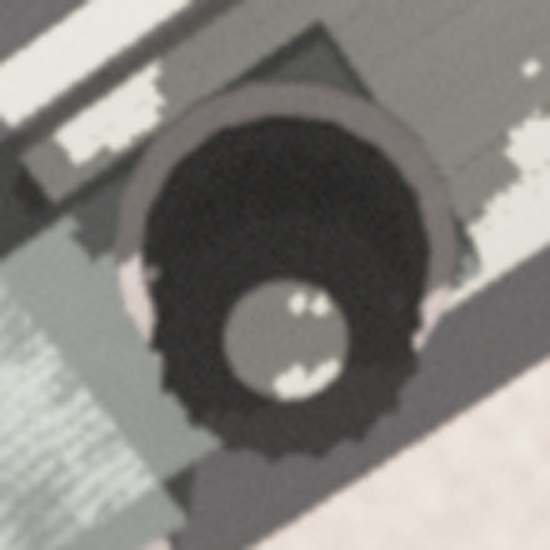

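There's a faint light mark at (152,272) on the skirt's left edge, towards +x,-y. The earlier spot pointed towards +x. Both ticks seem to be on the column side, so I'll look from there.

jog_arm(
  rows=[91.8,0,0,0,8.5,91.8,0,0,0,8.5,91.8,0,0,0,8.5,91.8,0,0,0,8.5,91.8,0,0,0,8.5,91.8,0,0,0,8.5,91.8,0,0,0,8.5,91.8,0,0,0,8.5,91.8,0,0,0,8.5,91.8,0,0,0,8.5,91.8,0,0,0,8.5,91.8,0,0,0,8.5,91.8,0,0,0,8.5,91.8,0,0,0,8.5,91.8,0,0,0,8.5,91.8,0,0,0,8.5,91.8,0,0,0,8.5,91.8,0,0,0,8.5,91.8,0,0,0,8.5,91.8,0,0,0,8.5],
)

```text
time: 20.45
tool_pos: [0.6067, -0.0506, 0.2053]
tool_rot: [-3.141, 0.0, 1.103]
contact_force: [-0.8, 0.4, -0.2]
opening: 0.092
```

jog_arm(
  rows=[91.8,0,0,0,8.5,91.8,0,0,0,8.5,91.8,0,0,0,8.5,91.8,0,0,0,8.5,91.8,0,0,0,8.5,91.8,0,0,0,8.5,91.8,0,0,0,8.5,91.8,0,0,0,8.5,91.8,0,0,0,8.5,91.8,0,0,0,0,91.8,0,0,0,0],
)

```text
time: 21.55
tool_pos: [0.6067, -0.0506, 0.2054]
tool_rot: [-3.141, 0.0, -0.221]
contact_force: [0.4, 0.1, -0.5]
opening: 0.0916
```

```bash
python3 - <<'E'
from h import *
s=observe();print(s['tool_pos'],s['tool_rot'],s['contact_force'])
c=cam('wrist');im,_=save('wrist','w5')
u,v=proj(c,[.6055,-.0505,.10])[0].astype(int);print(u,v)
k=max(0,v-55),max(0,u-55)
cr=cv2.resize(im[k[0]:v+55,k[1]:u+55],None,fx=5,fy=5,interpolation=cv2.INTER_CUBIC)
cv2.imwrite('pics/w5c.png',cr[:,:,::-1]);print(cr.shape,k)
E
```

```text
[ 0.6067307  -0.05060448  0.20543594] [-3.14149335e+00  2.44981579e-04 -2.20689773e-01] [ 0.37983479  0.09840475 -0.54939395]
328 235
(550, 550, 3) (np.int64(180), np.int64(273))
```

View pics/w5c.png

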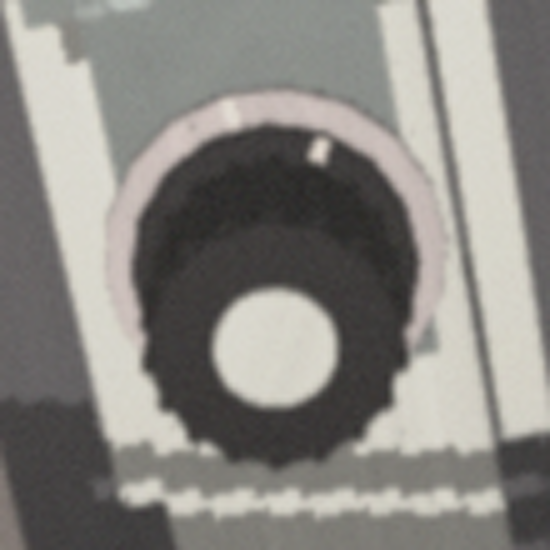

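The skirt tick at (319,150) and the collar tick at (232,113) are about 38° (0.66 rad) apart, which is exactly one click. The gripper is clear, so I'm handing in.

```bash
python3 - <<'E'
from h import *
hand_in();s=observe();print(s['time'],s['contact_force'])
E
```

```text
the job is handed in; nothing more can be done
the job is handed in; nothing more can be done
```

I slid the module home, tightened the ratchet knob by one click, let go and handed the job in at about 21.6 s of the 72 s allowed.

- **Module:** I pushed it along the bed with closed fingers at about 6 N until it stopped. Over the last three small steps the push force rose to about 16 N while the fingertips stayed at x = 0.480 m. That matches the position predicted for the module touching the stop.
- **Knob:** I turned it clockwise in one grasp. The free run ended after roughly 2 rad, the torque climbed to 0.455 Nm, then dropped to -0.07 Nm as the ratchet slipped.
- **Last checks:** A close wrist-camera view shows the two white ticks about 38° (0.66 rad) apart, which is one click. The gripper was well clear of the knob, with the force reading back near zero.
- **Not checked directly:** I inferred the foot's pressure on the module from the screw reaching its end and the click. I did not measure the module's position again after clamping. The arm never went low near any bystander, but I did not measure their positions at the end.

No checks failed. The first two tick views missed the ticks because they were on the column side of the knob.

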